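# Pack a microscope's objectives into their canister bases

## Task

Pack up the four microscope objectives: stand each one, mount down and lens up, in the black canister base of its own size, the smallest objective in the smallest base and so on up to the largest in the largest. Set them down flat on the floor of the base without dropping them. The two eyepieces are not to be packed: leave them standing where they are.

Things in the scene. Friction and masses are not known exactly. Their poses are not given: they have to be found in the camera images.
- objective_1: The smallest of four microscope objectives: a bright steel barrel with a conical nose and a small lens on top, standing upright on its brass mount. Barrel 20 mm in diameter and straight from 4 to 27 mm above the foot (the part to grip), 40 mm tall in all, the nose tapering to 11 mm. Weighs 60 g, give or take a quarter. Origin at the centre of its foot, z along its axis towards the lens; its yaw means nothing.
- objective_2: The second smallest of four microscope objectives: a bright steel barrel with a conical nose and a small lens on top, standing upright on its brass mount. Barrel 27 mm in diameter and straight from 4 to 35 mm above the foot (the part to grip), 48 mm tall in all, the nose tapering to 15 mm. Weighs 100 g, give or take a quarter. Origin at the centre of its foot, z along its axis towards the lens; its yaw means nothing.
- objective_3: The second largest of four microscope objectives: a bright steel barrel with a conical nose and a small lens on top, standing upright on its brass mount. Barrel 34 mm in diameter and straight from 4 to 43 mm above the foot (the part to grip), 56 mm tall in all, the nose tapering to 19 mm. Weighs 160 g, give or take a quarter. Origin at the centre of its foot, z along its axis towards the lens; its yaw means nothing.
- objective_4: The largest of four microscope objectives: a bright steel barrel with a conical nose and a small lens on top, standing upright on its brass mount. Barrel 41 mm in diameter and straight from 4 to 51 mm above the foot (the part to grip), 64 mm tall in all, the nose tapering to 23 mm. Weighs 240 g, give or take a quarter. Origin at the centre of its foot, z along its axis towards the lens; its yaw means nothing.
- base_1: The smallest of four loose canister bases, for the smallest objective: a shallow round cup of black plastic, open upwards, 42 mm outside diameter, 34 mm inside, rim 10 mm above the bench, floor 3 mm above the bench with a grey disc in it. Origin at the centre of its underside, z up; its yaw means nothing. It slides if pushed. Weighs 70 g.
- base_2: The second smallest of four loose canister bases, for the second smallest objective: a shallow round cup of black plastic, open upwards, 51 mm outside diameter, 42 mm inside, rim 10 mm above the bench, floor 3 mm above the bench with a grey disc in it. Origin at the centre of its underside, z up; its yaw means nothing. It slides if pushed. Weighs 90 g.
- base_3: The second largest of four loose canister bases, for the second largest objective: a shallow round cup of black plastic, open upwards, 60 mm outside diameter, 50 mm inside, rim 10 mm above the bench, floor 3 mm above the bench with a grey disc in it. Origin at the centre of its underside, z up; its yaw means nothing. It slides if pushed. Weighs 110 g.
- base_4: The largest of four loose canister bases, for the largest objective: a shallow round cup of black plastic, open upwards, 69 mm outside diameter, 58 mm inside, rim 10 mm above the bench, floor 3 mm above the bench with a grey disc in it. Origin at the centre of its underside, z up; its yaw means nothing. It slides if pushed. Weighs 130 g.
- eyepiece_1: One of two like eyepieces, not to be packed: a 23 mm steel tube below and a broader black head above (36 mm across, with a rubber rim), 52 mm tall, standing upright. Origin at the centre of its foot, z up. Nothing on the mat is taller than 70 mm, and neighbours stand at least 20 mm clear of each objective.
- eyepiece_2: One of two like eyepieces, not to be packed: a 23 mm steel tube below and a broader black head above (36 mm across, with a rubber rim), 52 mm tall, standing upright. Origin at the centre of its foot, z up. Nothing on the mat is taller than 70 mm, and neighbours stand at least 20 mm clear of each objective.
Not all that is in view belongs to the job. What is shaped like the base_2 but brown or yellow is not meant.

How it is judged:
At the end, for the whole second after the job is handed in: Each objective stands lens up in the base of its own size: foot on the base's floor (origin under 6 mm above the base's, under 8 mm above the bench), within 11 mm of its centre, within 0.1 rad of upright, at rest and let go. Both eyepieces still stand (horizontal distance between objective_1 and base_1 below 0.011 m and z of objective_1 in the frame of base_1 between 0.0005 and 0.006 m and height (world z) of each of objective_1, objective_2, objective_3, objective_4 below 0.008 m and angle between each of objective_1, objective_2, objective_3, objective_4's own z axis and vertical below 0.1 rad and linear speed of each of objective_1, objective_2, objective_3, objective_4 below 0.02 m/s and horizontal distance between objective_2 and base_2 below 0.011 m and z of objective_2 in the frame of base_2 between 0.0005 and 0.006 m and horizontal distance between objective_3 and base_3 below 0.011 m and z of objective_3 in the frame of base_3 between 0.0005 and 0.006 m and horizontal distance between objective_4 and base_4 below 0.011 m and z of objective_4 in the frame of base_4 between 0.0005 and 0.006 m and angle between each of eyepiece_1, eyepiece_2's own z axis and vertical below 0.15 rad); the robot touches nothing.
It fails at once if an eyepiece was moved more than 20 mm (distance of any of eyepiece_1, eyepiece_2 from where it was at the start of the episode above 0.02 m).
It fails at once if an objective was dropped: it fell free of the fingers faster than 0.7 m/s (a fall of more than about 25 mm) ((contact force between the fingers and objective_1 below 0.05 N and linear speed of objective_1 above 0.7 m/s) or (contact force between the fingers and objective_2 below 0.05 N and linear speed of objective_2 above 0.7 m/s) or (contact force between the fingers and objective_3 below 0.05 N and linear speed of objective_3 above 0.7 m/s) or (contact force between the fingers and objective_4 below 0.05 N and linear speed of objective_4 above 0.7 m/s)).
It also fails if it takes over 96 s, if anything falls off the work surface, if the arm or the gripper's body presses on something with over 40 N, if the wrist force passes 120 N, or if a joint passes its speed limit or range.

## Robot

A 6-joint arm with a two-finger parallel gripper is mounted at the origin on the work surface. World frame = base frame: x ahead of the robot, y to its left, z up, the work surface at z = 0. Lengths are in m, angles in rad, forces in N, time in s.
With the tool pointing down it reaches from about 0.25 to 0.8 m from the base axis. Payload 8.5 kg.
Tool frame: the origin (TCP) lies between the finger pads; the fingertips stand bot.tip_extent ahead of it and the grasp point (between the pads) lies 8 mm behind it (bot.tip_extent is the distance from the TCP to the fingertips, in m); z points along the fingers, y is the line along which they close (so a half turn about z gives the same grasp; the last joint's range is limited). The gripper opens to 85 mm and grips with 20 to 120 N. Pads are 22 mm wide; open, the fingers measure 114 mm over their backs; the gripper's body (76 mm by 85 mm) begins 54 mm behind the grasp point. The pads swing forward as they close: fully open they stand 13 mm farther back than shut.
Start: joints at [-1.126, 0.238, -0.013, 1.319, 0, 1.571], TCP at [0.226, -0.474, 0.242] pointing down, gripper open.
Joint ranges: [-2.66, 2.66], [-1.03, 1.9], [-1.14, 1.46], [-1.82, 2.27], [-1.45, 1.34], [-3.14, 3.14]. Speed limits (rad/s): [2.22, 2.22, 2.79, 3.14, 3.14, 3.14].

## Interface

Orientations are given as [roll, pitch, yaw] about the fixed x, y, z axes, in that order (R = Rz(yaw) Ry(pitch) Rx(roll)).
In Python, from plant import bot, vision, ticket gives the robot as it stands. The module is installed in compiled form; this text tells all that it offers.
- The arm moves only by the tool carry_out, never from a script. Its arguments are lists of equal length, an entry for each row: "slide": the shift along the world's x, y, z in m, a list of three; "roll": the turn about the world's z in rad; "claw": the opening, from 0 (shut) to 1 (fully open). A call has 1 to 12 rows; each row is the pose to reach, as a shift and turn from the pose commanded when the call began; what a row does not reach only later rows make up. A row lasts 1/8 s, in which the tool goes at most 62.5 mm and 10.7 degrees, less where a joint would pass 70% of its speed; a pose out of reach is approached as far as the arm can. A call with a gripper value outside its range is refused whole. The fingers move at their own pace and stop on an object; "newtons" is the grip in N (left out, the last holds). Time passes only in rows, so rows that repeat a pose let the fingers close. It gives the time, the measured TCP pose, the force and the opening at its end, in the units of the state.
- bot.read_state(): the state, without advancing time (a new reading comes with each control period).
- vision.camera(name): name is "scene" or "side" or "wrist"; returns the picture (480x640x3 uint8, red, green, blue); there is no depth.
- vision.camera_info(name): a dict with "fx", "fy", "cx", "cy" (pixels), "k1" (the pictures are not rectified: a ray, as slopes to the right and down, at radius r is drawn at 1 + k1 r^2 times it, then the intrinsics apply), "pose" (4x4, takes a point from camera to world coordinates); the wrist camera has in their place "mount" (4x4, takes a point from camera to tool coordinates, whose origin is the TCP and whose axes are the flange's). Camera axes: x right, y up, looking along -z (the intrinsics and any distortion apply to the point x, -y, -z); pixel columns grow to the right and rows downward; lengths in m; the calibration is good to about 2 mm. A picture is of the moment at which its call begins: read the wrist's pose just before it. camera_info takes no time and is no camera call.
- ticket.hand_in(): hands the job in, once; it reports no verdict.
The state is a dict: "time": time; "joint_pos": joint angles; "qd": joint speeds; "effort": joint torques, N m; "eef_pos": TCP position; "eef_rot": TCP orientation; "force": force on the tool from outside, world axes, zero at the start; "moment": the same for the moment, N m; "gripper_width": finger opening in m.
Only numpy, scipy, OpenCV 4.12 (cv2) and the standard library are available. Lean on these libraries where they do the work, as an engineer would, in place of code of your own. Each camera call takes 0.05 s, during which the arm holds its last target. There are 200 camera calls.

## Working session

There is one attempt and no reset: what is moved stays moved. The work goes in short steps, Python scripts to look and compute and a tool call to move; the robot and the scene stay as the last step left them, time stands still between calls to the robot, and variables do not carry over. Pictures are saved under pics/ and viewed, on a budget of 14 in all, crops included, one or two more only if the job needs it, and the job is handed in when it is done.

Besides the shell and the picture viewer there is one more tool, called after "Emit:" as name(argument=value, ...) on one line, values as JSON. carry_out: Moves the arm, as the interface text tells. Its arguments: {"type":"object","properties":{"slide":{"type":"array","items":{"type":"array","items":{"type":"number"}}},"roll":{"type":"array","items":{"type":"number"}},"claw":{"type":"array","items":{"type":"number"}},"newtons":{"type":"number"}},"required":["slide","roll","claw"]}

```bash
mkdir -p pics
python3 - <<'E'
from plant import bot, vision
import cv2
s=bot.read_state();print({k:s[k] for k in('time','eef_pos','eef_rot','gripper_width','force')},bot.tip_extent)
for n in('scene','side','wrist'):
    print(n,vision.camera_info(n)); cv2.imwrite(f'pics/{n}0.png',vision.camera(n)[:,:,::-1])
E
```

```text
{'time': 0.0, 'eef_pos': array([ 0.22573542, -0.47355077,  0.24169714]), 'eef_rot': array([-3.14018591e+00, -6.95628353e-06,  4.44800069e-01]), 'gripper_width': 0.08518543110236479, 'force': array([-0.07688641,  0.25173038, -0.27289407])} 0.011
scene {'fx': 515.0584580871318, 'fy': 515.0584580871318, 'cx': 318.7621350870705, 'cy': 221.98798095923388, 'k1': 0.039457935937420856, 'pose': array([[ 0.25664498, -0.74399143,  0.61693606,  1.16106448],
       [ 0.96639541,  0.2071809 , -0.1521709 , -0.14020135],
       [-0.01460352,  0.63525808,  0.77216184,  0.83134728],
       [ 0.        ,  0.        ,  0.        ,  1.        ]])}
side {'fx': 445.824491598804, 'fy': 445.824491598804, 'cx': 314.1238862663527, 'cy': 236.10247211442694, 'k1': -0.03040654542708387, 'pose': array([[-0.76937712,  0.35903702, -0.52834768,  0.04908775],
       [-0.63833   , -0.400569  ,  0.65732738,  0.65428031],
       [ 0.02436517,  0.84299282,  0.53737272,  0.55616408],
       [ 0.        ,  0.        ,  0.        ,  1.        ]])}
wrist {'fx': 354.9083437615821, 'fy': 354.9083437615821, 'cx': 322.47460449117386, 'cy': 235.72862615866163, 'k1': 0.010651109861780078, 'mount': array([[-6.58302046e-04,  9.54414449e-01,  2.98483880e-01,
         7.72890653e-02],
       [ 9.99999783e-01,  6.16481415e-04,  2.34261003e-04,
         2.39590191e-04],
       [ 3.95723209e-05,  2.98483969e-01, -9.54414647e-01,
        -1.31160793e-01],
       [ 0.00000000e+00,  0.00000000e+00,  0.00000000e+00,
         1.00000000e+00]])}
```

View pics/scene0.png

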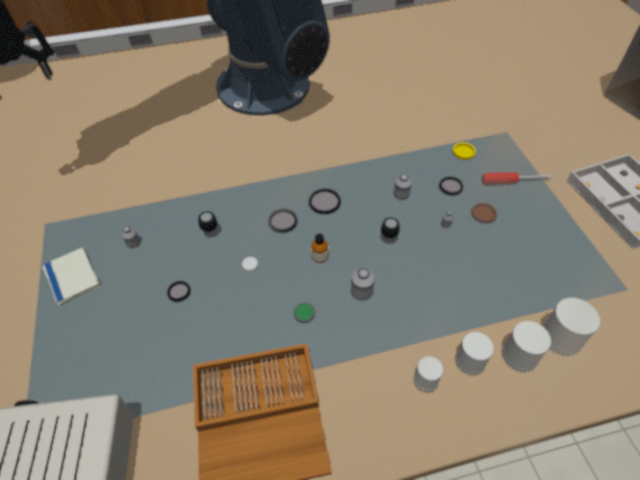

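View pics/side0.png

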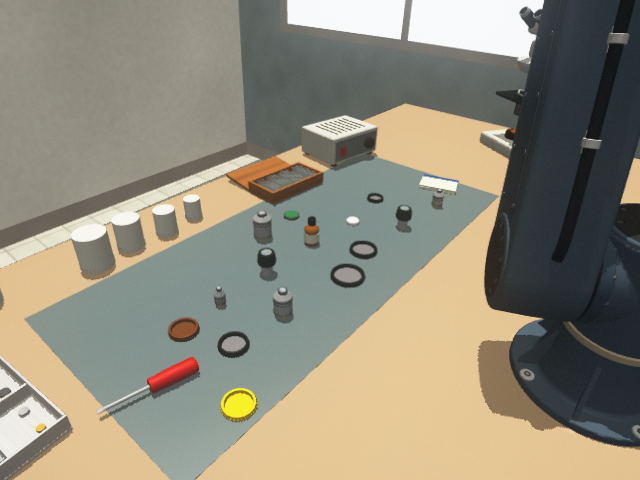

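```bash
cat > h.py <<'E'
import numpy as np, cv2
from plant import bot, vision
from scipy.spatial.transform import Rotation as R
def tool():
    s=bot.read_state();T=np.eye(4);T[:3,:3]=R.from_euler('xyz',s['eef_rot']).as_matrix();T[:3,3]=s['eef_pos'];return T
def pose(n,T=None):
    i=vision.camera_info(n);return i,(i['pose'] if n!='wrist' else T@i['mount'])
def cast(n,uv,z,T=None):
    i,P=pose(n,T);K=np.array([[i['fx'],0,i['cx']],[0,i['fy'],i['cy']],[0,0,1]])
    x,y=cv2.undistortPoints(np.array([[uv]],float),K,np.array([i['k1'],0,0,0,0.]))[0,0]
    d=P[:3,:3]@[x,-y,-1];o=P[:3,3];return (o+d*(z-o[2])/d[2])[:2]
def proj(n,p,T=None):
    i,P=pose(n,T);c=np.linalg.inv(P)@[*p,1];x,y=c[0]/-c[2],-c[1]/-c[2];k=1+i['k1']*(x*x+y*y)
    return np.array([i['cx']+i['fx']*x*k,i['cy']+i['fy']*y*k])
def blobs(img,lo=25,amin=60,d=11):
    lab=cv2.cvtColor(img,cv2.COLOR_RGB2LAB).astype(float);
    return lab
E
python3 - <<'E'
from h import *
import cv2
sc=cv2.imread('pics/scene0.png');si=cv2.imread('pics/side0.png')
bases=dict(scene=[(178,291),(283,220),(325,201),(451,186)],side=[(375,198),(364,249),(348,275),(234,344)])
for n,im in(('scene',sc),('side',si)):
    m=((im.max(2)<55)*255).astype('uint8')
    cs,_=cv2.findContours(m,cv2.RETR_EXTERNAL,cv2.CHAIN_APPROX_NONE)
    for u in bases[n]:
        c=min(cs,key=lambda c:np.hypot(*(np.array(cv2.boundingRect(c)[:2])+np.array(cv2.boundingRect(c)[2:])/2-u))+ (1e3 if cv2.contourArea(c)<50 else 0))
        w=np.array([cast(n,p[0],.008) for p in c]);e=cv2.minEnclosingCircle(w.astype('float32'))
        print(n,u,np.round(e[0],4),'dia',round(2e3*e[1],1))
    print(n,'mat lab',cv2.cvtColor(im,cv2.COLOR_BGR2LAB)[(330,95)if n=='scene' else(320,100)])
# objectives seeds: lens-top pixel in each view
obj=dict(o2=[(128,228),(438,193)],o3=[(404,176),(283,291)],o1=[(448,211),(219,290)],o4=[(363,271),(262,214)])
for k,(a,b) in obj.items():
    for z in(.03,.04,.048,.056,.064): print(k,z,np.round(cast('scene',a,z),3),np.round(cast('side',b,z),3))
g=lambda im,x,y:cv2.resize(im[y-32:y+32,x-40:x+40],(400,300),interpolation=cv2.INTER_CUBIC)
cv2.imwrite('pics/c1.png',np.vstack([np.hstack([g(sc,129,233),g(sc,403,182)]),np.hstack([g(sc,447,217),g(sc,363,278)])]))
E
```

```text
scene (178, 291) [ 0.4459 -0.2016] dia 46.1
scene (283, 220) [ 0.4459 -0.2016] dia 46.1
scene (325, 201) [0.5635 0.157 ] dia 43.3
scene (451, 186) [0.5635 0.157 ] dia 43.3
scene mat lab [129 124 127]
side (375, 198) [ 0.4839 -0.2451] dia 60.0
side (364, 249) [ 0.4728 -0.0474] dia 67.4
side (348, 275) [0.4451 0.0507] dia 74.6
side (234, 344) [0.4765 0.329 ] dia 56.1
side mat lab [153 121 129]
o2 0.03 [ 0.434 -0.354] [ 0.458 -0.37 ]
o2 0.04 [ 0.443 -0.351] [ 0.45  -0.351]
o2 0.048 [ 0.45  -0.349] [ 0.444 -0.335]
o2 0.056 [ 0.457 -0.347] [ 0.438 -0.32 ]
o2 0.064 [ 0.464 -0.345] [ 0.432 -0.304]
o3 0.03 [0.446 0.229] [0.489 0.193]
o3 0.04 [0.455 0.224] [0.481 0.202]
o3 0.048 [0.462 0.22 ] [0.474 0.209]
o3 0.056 [0.469 0.217] [0.468 0.216]
o3 0.064 [0.476 0.213] [0.461 0.223]
o1 0.03 [0.563 0.279] [0.579 0.269]
o1 0.04 [0.571 0.273] [0.569 0.276]
o1 0.048 [0.577 0.269] [0.561 0.282]
o1 0.056 [0.583 0.265] [0.553 0.288]
o1 0.064 [0.589 0.261] [0.545 0.294]
o4 0.03 [0.657 0.067] [0.721 0.018]
o4 0.04 [0.664 0.064] [0.708 0.03 ]
o4 0.048 [0.669 0.062] [0.698 0.04 ]
o4 0.056 [0.674 0.06 ] [0.687 0.05 ]
o4 0.064 [0.679 0.058] [0.677 0.059]
```

View pics/c1.png

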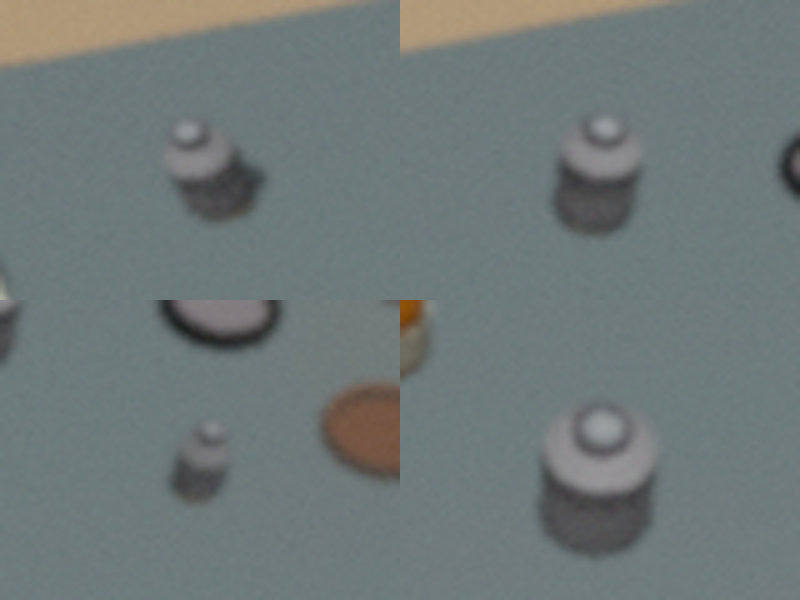

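The scene crop shows four upright objectives: the smallest is next to the brown lid and the largest is at the lower right. The two views agree on their positions to about 1 cm. Next I'll move the wrist camera overhead to refine these.

Emit:
carry_out(slide=[[0.03,0.03,0.01],[0.07,0.07,0.02],[0.11,0.115,0.03],[0.15,0.16,0.04],[0.19,0.2,0.05],[0.22,0.23,0.06],[0.24,0.25,0.06],[0.25,0.26,0.06],[0.25,0.26,0.06],[0.25,0.26,0.06]], roll=[-0.05,-0.15,-0.25,-0.35,-0.4,-0.445,-0.445,-0.445,-0.445,-0.445], claw=[1,1,1,1,1,1,1,1,1,1])

```text
time: 1.4
eef_pos: [0.4752, -0.2145, 0.3021]
eef_rot: [-3.142, 0.001, -0.001]
force: [0.5, -1.5, -0.5]
gripper_width: 0.085
```

Run:
```python
from h import *
T=tool();np.save('TA.npy',T);cv2.imwrite('pics/wA.png',vision.camera('wrist')[:,:,::-1]);print(T.round(4))
for k,p in dict(o2=(.447,-.343,.048),b1=(.48,-.245,.01),b=(.47,-.047,.01),b4=(.445,.05,.01)).items(): print(k,proj('wrist',p,T))
```

```text
[[ 1.000e+00 -1.000e-03 -6.000e-04  4.752e-01]
 [-1.000e-03 -1.000e+00  0.000e+00 -2.145e-01]
 [-6.000e-04 -0.000e+00 -1.000e+00  3.021e-01]
 [ 0.000e+00  0.000e+00  0.000e+00  1.000e+00]]
o2 [437.23552502 222.63573128]
b1 [348.21792849 187.81583105]
b [183.89638779 196.23582252]
b4 [106.84342691 216.42192286]
```

Emit:
carry_out(slide=[[0.005,0.04,0],[0.01,0.09,0],[0.015,0.15,0],[0.02,0.21,0],[0.025,0.27,0],[0.03,0.33,0],[0.035,0.38,0],[0.04,0.41,0],[0.04,0.42,0],[0.04,0.42,0],[0.04,0.42,0]], roll=[0,0,0,0,0,0,0,0,0,0,0], claw=[1,1,1,1,1,1,1,1,1,1,1])

```text
time: 2.82
eef_pos: [0.5269, 0.0622, 0.3022]
eef_rot: [-3.092, 0.002, 0.091]
force: [-0.2, 0.5, -0.6]
gripper_width: 0.0856
```

Run:
```python
from h import *
T=tool();np.save('TB.npy',T);cv2.imwrite('pics/wB.png',vision.camera('wrist')[:,:,::-1]);print(T.round(4))
for k,p in dict(o1=(.570,.274,.04),o3=(.468,.217,.056),o4=(.678,.058,.064),b=(.47,-.047,.01),b4=(.445,.05,.01),b2=(.476,.329,.01)).items(): print(k,proj('wrist',p,T))
```

```text
[[ 0.9959  0.0905 -0.0069  0.5269]
 [ 0.0907 -0.9947  0.0494  0.0622]
 [-0.0024 -0.0498 -0.9988  0.3022]
 [ 0.      0.      0.      1.    ]]
o1 [145.5148476  138.45143716]
o3 [193.35466363 236.55988186]
o4 [354.78852285  41.27403782]
b [417.64121988 245.27333657]
b4 [337.89629674 256.01273244]
b2 [119.49625668 210.45398435]
```

View pics/wA.png

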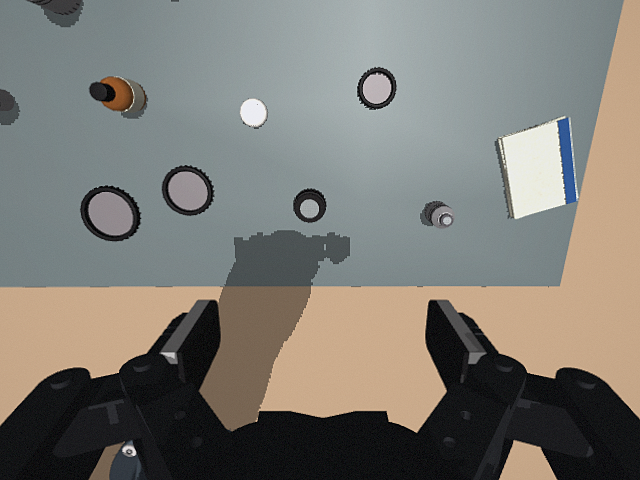

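View pics/wB.png

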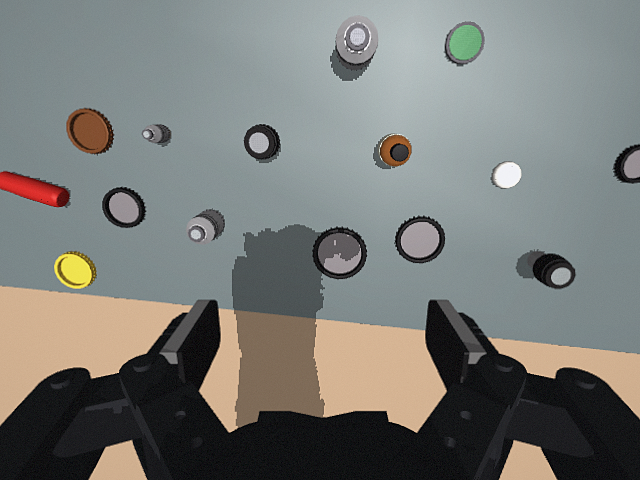

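Picture A shows base_1 at (377,88), objective_2 at (443,218), and two large bases at (110,213) and (188,190). Picture B shows base_2 at (124,207), objective_1 at (150,133), objective_3 at (200,230) and objective_4 at (357,38). The arm stopped short and tilted in B, so I'll check whether it had settled.

Run:
```python
from h import *
s=bot.read_state();print({k:np.round(s[k],3) for k in('time','joint_pos','qd','eef_pos','eef_rot')})
```

```text
{'time': np.float64(2.875), 'joint_pos': array([0.09 , 0.238, 0.137, 1.473, 0.05 , 3.141]), 'qd': array([-0.   , -0.005, -0.006,  0.   ,  0.001, -0.   ]), 'eef_pos': array([0.527, 0.062, 0.302]), 'eef_rot': array([-3.092e+00,  2.000e-03,  9.100e-02])}
```

Emit:
carry_out(slide=[[0,0,0],[0,0,0],[0,0,0]], roll=[0,0,0], claw=[1,1,1])

```text
time: 3.25
eef_pos: [0.5268, 0.0625, 0.3024]
eef_rot: [-3.092, 0.002, 0.091]
force: [0.2, -0.3, -0.3]
gripper_width: 0.0858
```

Run:
```python
from h import *
s=bot.read_state();print({k:np.round(s[k],3) for k in('time','joint_pos','qd','eef_pos','eef_rot')})
```

```text
{'time': np.float64(3.25), 'joint_pos': array([0.09 , 0.237, 0.137, 1.472, 0.05 , 3.141]), 'qd': array([ 0.002,  0.   ,  0.001, -0.   ,  0.   , -0.   ]), 'eef_pos': array([0.527, 0.063, 0.302]), 'eef_rot': array([-3.092e+00,  2.000e-03,  9.100e-02])}
```

Joint 6 is at its 3.14 limit: it needs q6 = q1 + π − yaw, so I must use a positive yaw. The arm was still in B, so both pictures can be used.

```bash
cat > m.py <<'E'
from h import *
def comps(im,kind):
    if kind=='base': m=(im.max(2)<70)
    return m.astype('uint8')*255
def base(im,T,uv,z=.010,cam='wrist'):
    cs,_=cv2.findContours(comps(im,'base'),cv2.RETR_EXTERNAL,cv2.CHAIN_APPROX_NONE)
    c=min((c for c in cs if cv2.contourArea(c)>150),key=lambda c:np.hypot(*(np.mean(c[:,0],0)-uv)))
    h=cv2.convexHull(c)
    w=np.array([cast(cam,p[0],z,T) for p in h],'float32')
    (x,y),r=cv2.minEnclosingCircle(w);return np.round([x,y,2*r],4)
def lens(im,T,uv,z,r=7,cam='wrist'):
    g=cv2.GaussianBlur(cv2.cvtColor(im,cv2.COLOR_BGR2GRAY),(3,3),0).astype(float);u,v=uv
    p=g[v-r:v+r+1,u-r:u+r+1];return p
E
python3 - <<'E'
from m import *
A=cv2.imread('pics/wA.png');B=cv2.imread('pics/wB.png');TA=np.load('TA.npy');TB=np.load('TB.npy')
print('b1',base(A,TA,(377,88)),'b4',base(A,TA,(110,213)),'b3',base(A,TA,(188,190)))
print('b2',base(B,TB,(124,207)),'b3',base(B,TB,(420,239)),'b4',base(B,TB,(340,253)))
print('ep1',base(A,TA,(310,205),.05),'ep2',base(B,TB,(262,142),.05))
for n,im,T,uv,z in(('o2',A,TA,(445,219),.048),('o1',B,TB,(148,134),.04),('o3',B,TB,(196,234),.056),('o4',B,TB,(357,37),.064)):
    print(n,cast('wrist',uv,z,T).round(4))
g=lambda im,x,y:cv2.resize(im[max(y-30,0):max(y-30,0)+60,x-40:x+40],(400,300),interpolation=cv2.INTER_CUBIC)
cv2.imwrite('pics/c2.png',np.vstack([np.hstack([g(A,440,217),g(B,150,133)]),np.hstack([g(B,200,230),g(B,357,38)])]))
E
```

```text
b1 [ 0.5901 -0.273   0.045 ] b4 [0.4478 0.0447 0.0734] b3 [ 0.4769 -0.0524  0.0631]
b2 [0.4803 0.3234 0.0555] b3 [ 0.4777 -0.048   0.062 ] b4 [0.449  0.0491 0.07  ]
ep1 [ 0.4675 -0.1999  0.0383] ep2 [0.579  0.1443 0.0382]
o2 [ 0.4512 -0.3514]
o1 [0.575  0.2709]
o3 [0.4714 0.2139]
o4 [0.6816 0.0564]
```

View pics/c2.png

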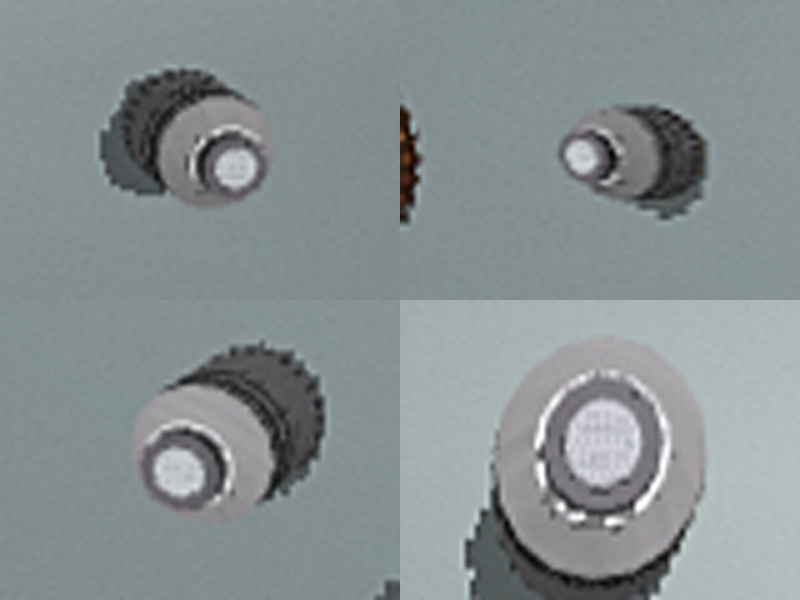

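Emit:
carry_out(slide=[[0.02,0,0],[0.05,0,-0.01],[0.09,0,-0.03],[0.12,0,-0.06],[0.14,0,-0.09],[0.155,-0.006,-0.1],[0.155,-0.006,-0.1],[0.155,-0.006,-0.1]], roll=[0.15,0.3,0.45,0.6,0.71,0.71,0.71,0.71], claw=[1,1,1,1,1,1,1,1])

```text
time: 4.25
eef_pos: [0.6818, 0.0564, 0.2039]
eef_rot: [-3.093, 0.001, 0.8]
force: [0.5, 0.4, 0.3]
gripper_width: 0.0854
```

Run:
```python
from m import *
T=tool();im=vision.camera('wrist')[:,:,::-1];np.save('TC.npy',T);cv2.imwrite('pics/wC.png',im);print(T.round(4))
for k,p in dict(o4=(.680,.057,.064),b4=(.448,.047,.01)).items(): print(k,proj('wrist',p,T))
```

```text
[[ 0.697   0.7162 -0.0358  0.6818]
 [ 0.7171 -0.6962  0.0333  0.0564]
 [-0.001  -0.0489 -0.9988  0.2039]
 [ 0.      0.      0.      1.    ]]
o4 [328.26285041 227.3716153 ]
b4 [184.29484053 359.54490825]
```

View pics/wC.png

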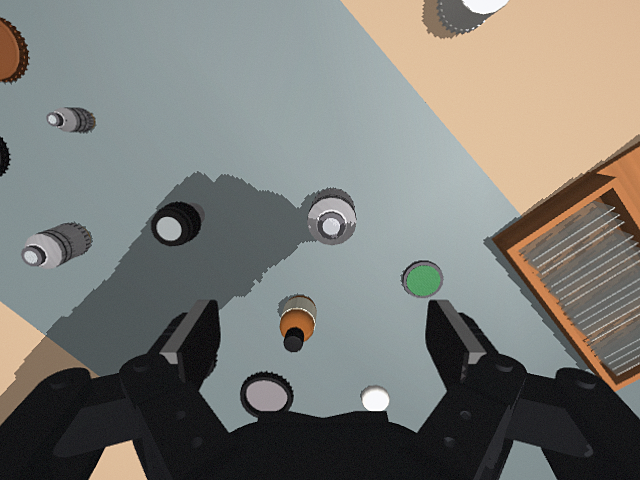

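C shows objective_4 centred under the tool with its lens at (331,227). It also shows that the 0.05 rad tilt picked up at the joint limit is still in the commanded pose. I'll turn the tilt to face inward and push gently at the outer reach limit, which should undo it.

Emit:
carry_out(slide=[[0.02,0,0.02],[0.05,0,0.04],[0.08,0,0.06],[0.1,0,0.06],[0.12,0,0.06],[0.12,0,0.06]], roll=[0.18,0.36,0.54,0.72,0.8,0.8], claw=[1,1,1,1,1,1])

```text
time: 5.05
eef_pos: [0.8032, 0.0568, 0.2607]
eef_rot: [-3.092, 0.002, 1.6]
force: [-0.1, -0.4, -1.0]
gripper_width: 0.0855
```

Run:
```python
from m import *
s=bot.read_state();print(tool().round(4),s['joint_pos'].round(3))
```

```text
[[-0.0295  0.9983 -0.0493  0.8032]
 [ 0.9996  0.0293 -0.0036  0.0568]
 [-0.0022 -0.0494 -0.9988  0.2607]
 [ 0.      0.      0.      1.    ]] [ 0.071  0.957  1.337  2.    -0.     1.612]
```

Emit:
carry_out(slide=[[0.01,0,0],[0.02,0,0],[0.03,0,0],[0.04,0,0],[0.04,0,0]], roll=[0,0,0,0,0], claw=[1,1,1,1,1])

```text
time: 5.68
eef_pos: [0.8224, 0.0551, 0.2511]
eef_rot: [-3.115, 0.001, 1.601]
force: [-0.7, 0.3, 0.0]
gripper_width: 0.0852
```

Run:
```python
from m import *
s=bot.read_state();print(tool().round(4),s['joint_pos'].round(3))
```

```text
[[-0.0302  0.9992 -0.0266  0.8224]
 [ 0.9995  0.0301 -0.0022  0.0551]
 [-0.0014 -0.0266 -0.9996  0.2511]
 [ 0.      0.      0.      1.    ]] [ 0.067  1.019  1.455  2.034 -0.     1.608]
```

It works: the tilt has halved. I'll push again by about the same amount.

Emit:
carry_out(slide=[[0.01,0,0.005],[0.02,0,0.01],[0.03,0,0.01],[0.03,0,0.01]], roll=[0,0,0,0], claw=[1,1,1,1])

```text
time: 6.18
eef_pos: [0.8334, 0.0539, 0.2488]
eef_rot: [-3.137, 0.001, 1.601]
force: [0.2, -0.1, -0.3]
gripper_width: 0.0853
```

Run:
```python
from m import *
s=bot.read_state();print(tool().round(4),s['joint_pos'].round(3))
```

```text
[[-3.040e-02  9.995e-01 -4.400e-03  8.334e-01]
 [ 9.995e-01  3.040e-02 -8.000e-04  5.390e-02]
 [-6.000e-04 -4.400e-03 -1.000e+00  2.488e-01]
 [ 0.000e+00  0.000e+00  0.000e+00  1.000e+00]] [ 0.065  1.022  1.457  2.01  -0.     1.605]
```

The tilt is down to 0.004 rad. Now I'll get o4's position from picture C, recompute the others there as a cross-check, and list base_4 too.

Run:
```python
from m import *
C=cv2.imread('pics/wC.png');T=np.load('TC.npy');A=np.load('TA.npy');B=np.load('TB.npy')
c=lambda uv,z,T:cast('wrist',uv,z,T).round(4)
print('o4 C',c((331,227),.064,T),'B',c((357,36),.064,B))
print('o1 C',c((54,119),.04,T),'B',c((146.2,134.4),.04,B))
print('o3 C',c((33,256),.056,T),'B',c((195.2,234),.056,B))
print('o2 A',c((447.6,220.6),.048,A))
print('b4 C',base(C,T,(267,396)))
```

```text
o4 C [0.6816 0.0549] B [0.6816 0.0551]
o1 C [0.5761 0.271 ] B [0.5736 0.2713]
o3 C [0.4736 0.2126] B [0.4706 0.2133]
o2 A [ 0.4483 -0.356 ]
b4 C [ 0.5549 -0.017   0.0306]
```

Emit:
carry_out(slide=[[-0.03,0,0],[-0.07,0,-0.02],[-0.11,0,-0.05],[-0.14,0.001,-0.08],[-0.152,0.001,-0.11],[-0.152,0.001,-0.14],[-0.152,0.001,-0.17],[-0.152,0.001,-0.195],[-0.152,0.001,-0.211],[-0.152,0.001,-0.219],[-0.152,0.001,-0.219],[-0.152,0.001,-0.219]], roll=[0,0,0,0,0,0,0,0,0,0,0,0], claw=[1,1,1,1,1,1,1,1,1,1,1,1])

```text
time: 7.68
eef_pos: [0.6819, 0.055, 0.0314]
eef_rot: [-3.139, 0.001, 1.601]
force: [0.7, -0.5, -0.1]
gripper_width: 0.0855
```

Emit:
carry_out(slide=[[0,0,0],[0,0,0],[0,0,0],[0,0,0],[0,0,0],[0,0,0],[0,0,0.01],[0,0,0.03],[0,0,0.06],[0,0,0.09],[0,0,0.09]], roll=[0,0,0,0,0,0,0,0,0,0,0], claw=[0.5,0.35,0.3,0.3,0.3,0.3,0.3,0.3,0.3,0.3,0.3], newtons=40)

```text
time: 9.05
eef_pos: [0.6827, 0.0551, 0.123]
eef_rot: [3.141, 0.0, 1.601]
force: [0.2, -0.4, -3.2]
gripper_width: 0.0398
```

Run:
```python
from m import *
T=tool();print(T.round(4))
im=vision.camera('wrist')[:,:,::-1];np.save('TD.npy',T);cv2.imwrite('pics/wD.png',im)
```

```text
[[-3.050e-02  9.995e-01  4.000e-04  6.827e-01]
 [ 9.995e-01  3.050e-02 -4.000e-04  5.510e-02]
 [-4.000e-04  4.000e-04 -1.000e+00  1.230e-01]
 [ 0.000e+00  0.000e+00  0.000e+00  1.000e+00]]
```

View pics/wD.png

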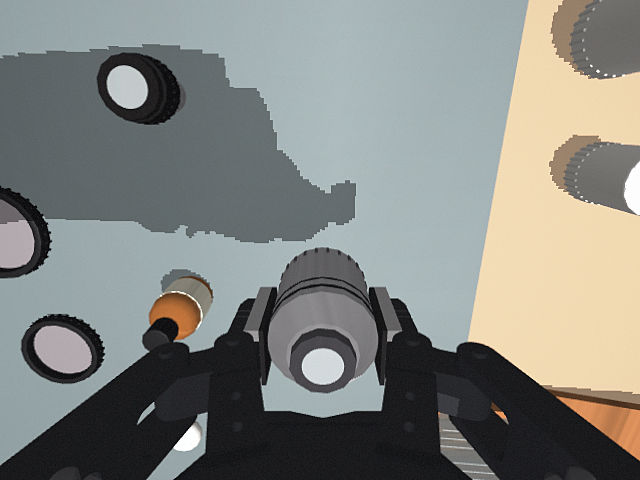

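D shows objective_4 held upright between the pads, with its lens at (322,366). I'll move to just short of base_4 to measure it.

Emit:
carry_out(slide=[[-0.02,-0.01,0.01],[-0.06,-0.02,0.02],[-0.11,-0.04,0.02],[-0.16,-0.06,0.02],[-0.2,-0.075,0.02],[-0.225,-0.085,0.02],[-0.235,-0.09,0.02],[-0.235,-0.09,0.02],[-0.235,-0.09,0.02]], roll=[0,0,0,0,0,0,0,0,0], claw=[0.3,0.3,0.3,0.3,0.3,0.3,0.3,0.3,0.3])

```text
time: 10.22
eef_pos: [0.4473, -0.0348, 0.1402]
eef_rot: [-3.138, 0.001, 1.601]
force: [0.2, -0.2, -2.9]
gripper_width: 0.0404
```

```bash
cat >> m.py <<'E'
def look(tag,guess,dia,z=.010):
    T=tool();im=vision.camera('wrist')[:,:,::-1].copy();cv2.imwrite(f'pics/{tag}.png',im);np.save(f'{tag}.npy',T)
    uv=proj('wrist',(*guess,z),T);b=base(im,T,uv,z);print(tag,'tcp',T[:3,3].round(4),'exp uv',uv.round(),'base',b,'want dia',dia,'delta',(b[:2]-T[:2,3]).round(4))
    # inner grey disc, at floor height
    hsv=cv2.cvtColor(im,cv2.COLOR_BGR2HSV);u,v=proj('wrist',(b[0],b[1],.003),T).astype(int)
    print('centre px',u,v,im[v,u])
E
python3 -c "
from m import *
look('wE',(.448,.047),.069)"
```

```text
wE tcp [ 0.4473 -0.0348  0.1402] exp uv [326. 117.] base [0.4464 0.0484 0.0691] want dia 0.069 delta [-0.0009  0.0832]
centre px 324 114 [211 207 218]
```

Emit:
carry_out(slide=[[0,0.02,0],[-0.001,0.05,0],[-0.001,0.075,-0.01],[-0.001,0.083,-0.03],[-0.001,0.083,-0.06],[-0.001,0.083,-0.085],[-0.001,0.083,-0.1],[-0.001,0.083,-0.104],[-0.001,0.083,-0.106],[-0.001,0.083,-0.106]], roll=[0,0,0,0,0,0,0,0,0,0], claw=[0.3,0.3,0.3,0.3,0.3,0.3,0.3,0.3,0.3,0.3])

```text
time: 11.52
eef_pos: [0.4457, 0.0481, 0.0348]
eef_rot: [-3.138, 0.001, 1.601]
force: [1.5, 0.3, -2.3]
gripper_width: 0.04
```

Run:
```python
from m import *
s=bot.read_state();print(s['eef_pos'].round(4),s['force'].round(2))
T=np.load('TD.npy');print('lens rel tcp',cast('wrist',(322,366),.123-.031+.064,T)-T[:2,3])
```

```text
[0.4457 0.0481 0.0348] [ 1.45  0.35 -2.32]
lens rel tcp [0.00051982 0.001305  ]
```

Emit:
carry_out(slide=[[0,0,-0.001],[0,0,-0.001],[0,0,-0.001],[0,0,-0.001],[0,0,-0.001],[0,0,0.01],[0,0,0.04],[0,0,0.08],[0,0,0.12],[0,0,0.12]], roll=[0,0,0,0,0,0,0,0,0,0], claw=[0.3,0.55,0.65,0.75,0.75,0.75,0.75,0.75,0.75,0.75])

```text
time: 12.78
eef_pos: [0.4471, 0.0482, 0.1578]
eef_rot: [3.14, 0.0, 1.601]
force: [-0.5, 0.5, -1.1]
gripper_width: 0.0643
```

Emit:
carry_out(slide=[[0.005,0.02,0],[0.01,0.05,0],[0.015,0.08,0.01],[0.02,0.1,0.02],[0.026,0.11,0.02],[0.026,0.11,0.02],[0.026,0.11,0.02]], roll=[0,0,0,0,0,0,0], claw=[0.75,0.75,0.75,0.75,0.75,0.75,0.75])

```text
time: 13.65
eef_pos: [0.4707, 0.1572, 0.1738]
eef_rot: [-3.136, 0.001, 1.601]
force: [0.2, -0.1, -0.8]
gripper_width: 0.0642
```

Run:
```python
from m import *
look('wF',(.4803,.3234),.051)
T=np.load('wF.npy');print(proj('wrist',(.472,.213,.056),T))
cv2.imwrite('pics/sF.png',vision.camera('scene')[:,:,::-1])
```

```text
wF tcp [0.4707 0.1572 0.1738] exp uv [343.  -7.] base [0.478  0.3176 0.049 ] want dia 0.051 delta [0.0073 0.1604]
centre px 338 5 [187 182 191]
[326.31634705 156.17900447]
```

View pics/wF.png

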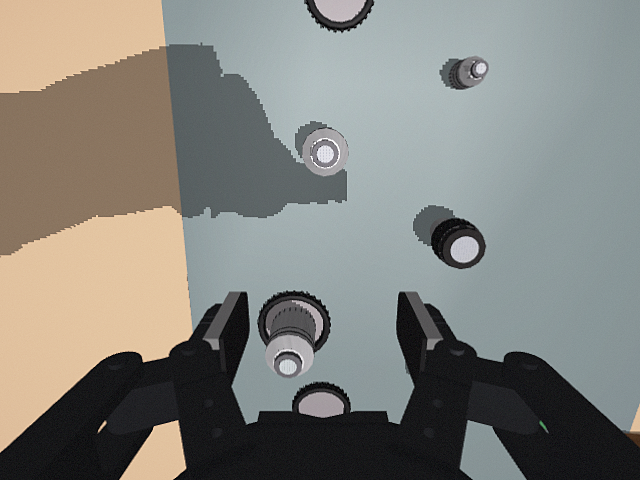

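F shows objective_4 standing centred in base_4, with objective_3's lens at (324,152) and objective_1's at (480,69).

Run:
```python
from m import *
T=np.load('wF.npy');
for n,uv,z in(('o3',(324.5,152.5),.056),('o1',(480,69),.04)):
    c=cast('wrist',uv,z,T);print(n,c.round(4),(c-T[:2,3]).round(4))
```

```text
o3 [0.4707 0.2154] [-0.      0.0582]
o1 [0.5744 0.2724] [0.1037 0.1152]
```

Emit:
carry_out(slide=[[0,0.02,0],[0,0.045,0],[0,0.058,-0.01],[0,0.058,-0.04],[0,0.058,-0.08],[0,0.058,-0.115],[0,0.058,-0.137],[0,0.058,-0.147],[0,0.058,-0.147],[0,0.058,-0.147]], roll=[0,0,0,0,0,0,0,0,0,0], claw=[0.75,0.75,0.75,0.75,0.75,0.75,0.75,0.75,0.75,0.75])

```text
time: 15.0
eef_pos: [0.4718, 0.2161, 0.0282]
eef_rot: [-3.139, 0.0, 1.601]
force: [0.2, -0.4, 0.0]
gripper_width: 0.0642
```

Emit:
carry_out(slide=[[0,0,0],[0,0,0],[0,0,0],[0,0,0],[0,0,0],[0,0,0],[0,0,0.01],[0,0,0.03],[0,0,0.07],[0,0,0.11],[0,0,0.12],[0,0,0.12]], roll=[0,0,0,0,0,0,0,0,0,0,0,0], claw=[0.4,0.25,0.2,0.2,0.2,0.2,0.2,0.2,0.2,0.2,0.2,0.2], newtons=40)

```text
time: 16.5
eef_pos: [0.4713, 0.216, 0.1477]
eef_rot: [-3.138, 0.0, 1.601]
force: [-0.1, 0.2, -2.2]
gripper_width: 0.0328
```

Emit:
carry_out(slide=[[0,-0.03,0],[0,-0.08,0],[0.006,-0.14,0],[0.006,-0.2,0],[0.006,-0.26,0],[0.006,-0.31,0],[0.006,-0.34,0],[0.006,-0.35,0],[0.006,-0.35,0],[0.006,-0.35,0]], roll=[0,0,0,0,0,0,0,0,0,0], claw=[0.2,0.2,0.2,0.2,0.2,0.2,0.2,0.2,0.2,0.2])

```text
time: 17.75
eef_pos: [0.4769, -0.133, 0.1469]
eef_rot: [-3.137, 0.0, 1.602]
force: [-0.9, 0.5, -1.5]
gripper_width: 0.0325
```

```bash
python3 -c "
from m import *
look('wG',(.477,-.050),.060)"
```

```text
wG tcp [ 0.4769 -0.133   0.1469] exp uv [326. 115.] base [ 0.4753 -0.05    0.0603] want dia 0.06 delta [-0.0016  0.083 ]
centre px 323 115 [215 210 219]
```

View pics/wG.png

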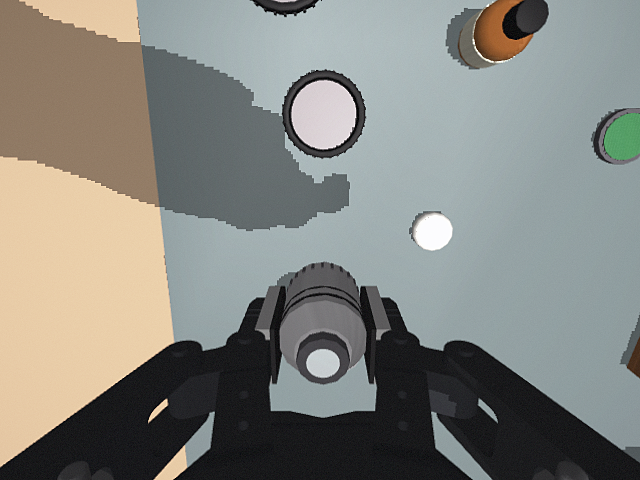

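G shows objective_3 held upright and base_3 at (323,115), unobstructed.

Emit:
carry_out(slide=[[0,0.02,0],[-0.001,0.05,0],[-0.002,0.075,-0.01],[-0.002,0.083,-0.03],[-0.002,0.083,-0.06],[-0.002,0.083,-0.09],[-0.002,0.083,-0.108],[-0.002,0.083,-0.114],[-0.002,0.083,-0.116],[-0.002,0.083,-0.116],[-0.002,0.083,-0.117],[-0.002,0.083,-0.117]], roll=[0,0,0,0,0,0,0,0,0,0,0,0], claw=[0.2,0.2,0.2,0.2,0.2,0.2,0.2,0.2,0.2,0.2,0.2,0.2])

```text
time: 19.3
eef_pos: [0.4758, -0.0511, 0.0312]
eef_rot: [-3.139, 0.001, 1.601]
force: [-0.6, 0.4, 5.4]
gripper_width: 0.0324
```

Emit:
carry_out(slide=[[0,0,0],[0,0,0],[0,0,0],[0,0,0],[0,0,0.01],[0,0,0.04],[0,0,0.08],[0,0,0.12],[0,0,0.14],[0,0,0.14]], roll=[0,0,0,0,0,0,0,0,0,0], claw=[0.4,0.5,0.6,0.65,0.65,0.65,0.65,0.65,0.65,0.65])

```text
time: 20.55
eef_pos: [0.4762, -0.0512, 0.1723]
eef_rot: [-3.141, 0.001, 1.601]
force: [-0.6, -0.0, -0.6]
gripper_width: 0.0554
```

Emit:
carry_out(slide=[[-0.005,-0.03,0],[-0.01,-0.08,0],[-0.015,-0.14,0],[-0.02,-0.2,0],[-0.025,-0.26,0],[-0.027,-0.31,0],[-0.027,-0.34,0],[-0.027,-0.36,0],[-0.027,-0.36,0],[-0.027,-0.36,0]], roll=[0,0,0,0,0,0,0,0,0,0], claw=[0.6,0.6,0.6,0.6,0.6,0.6,0.6,0.6,0.6,0.6])

```text
time: 21.8
eef_pos: [0.4482, -0.4099, 0.1701]
eef_rot: [-3.137, -0.0, 1.602]
force: [-0.3, -0.7, 0.5]
gripper_width: 0.0512
```

Run:
```python
from m import *
T=tool();im=vision.camera('wrist')[:,:,::-1];np.save('wH.npy',T);cv2.imwrite('pics/wH.png',im);print(T.round(4))
print(proj('wrist',(.448,-.356,.048),T))
```

```text
[[-3.120e-02  9.995e-01 -4.600e-03  4.482e-01]
 [ 9.995e-01  3.120e-02  2.000e-04 -4.099e-01]
 [ 4.000e-04 -4.600e-03 -1.000e+00  1.701e-01]
 [ 0.000e+00  0.000e+00  0.000e+00  1.000e+00]]
[324.02914517 158.52276719]
```

View pics/wH.png

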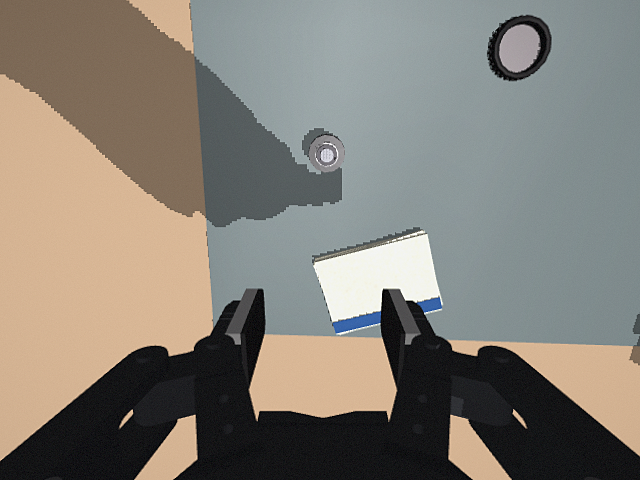

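H shows objective_2's lens at (327,154), with base_1 at the upper right.

Emit:
carry_out(slide=[[0,0.02,0],[0.001,0.045,0],[0.002,0.0575,-0.01],[0.002,0.0575,-0.04],[0.002,0.0575,-0.08],[0.002,0.0575,-0.115],[0.002,0.0575,-0.137],[0.002,0.0575,-0.146],[0.002,0.0575,-0.146],[0.002,0.0575,-0.146]], roll=[0,0,0,0,0,0,0,0,0,0], claw=[0.6,0.6,0.6,0.6,0.6,0.6,0.6,0.6,0.6,0.6])

```text
time: 23.1
eef_pos: [0.4508, -0.3538, 0.0254]
eef_rot: [-3.139, 0.002, 1.601]
force: [0.5, -0.3, 0.6]
gripper_width: 0.0512
```

Emit:
carry_out(slide=[[0,0,0],[0,0,0],[0,0,0],[0,0,0],[0,0,0],[0,0,0],[0,0,0.01],[0,0,0.03],[0,0,0.07],[0,0,0.11],[0,0,0.12],[0,0,0.12]], roll=[0,0,0,0,0,0,0,0,0,0,0,0], claw=[0.3,0.2,0.15,0.15,0.15,0.15,0.15,0.15,0.15,0.15,0.15,0.15], newtons=40)

```text
time: 24.6
eef_pos: [0.4503, -0.3537, 0.1448]
eef_rot: [-3.138, 0.001, 1.601]
force: [-0.4, -0.4, -1.4]
gripper_width: 0.0253
```

Emit:
carry_out(slide=[[0,0.03,0],[0,0.08,0],[0,0.13,0],[0,0.19,0],[0,0.25,0],[0.005,0.31,0],[0.01,0.37,0],[0.015,0.43,0],[0.02,0.49,0],[0.025,0.54,0],[0.03,0.57,0],[0.03,0.59,0]], roll=[0,0,0,0,0,0,0,0,0,0,0,0], claw=[0.15,0.15,0.15,0.15,0.15,0.15,0.15,0.15,0.15,0.15,0.15,0.15])

```text
time: 26.1
eef_pos: [0.4795, 0.2376, 0.1428]
eef_rot: [-3.135, 0.002, 1.602]
force: [0.0, 0.1, -1.2]
gripper_width: 0.0257
```

Emit:
carry_out(slide=[[0,0,0],[0,0,0]], roll=[0,0], claw=[0.15,0.15])

```text
time: 26.35
eef_pos: [0.4797, 0.2354, 0.1439]
eef_rot: [-3.136, 0.001, 1.601]
force: [0.1, -0.6, -1.1]
gripper_width: 0.0259
```

```bash
python3 -c "
from m import *
look('wI',(.480,.322),.051)"
```

```text
wI tcp [0.4797 0.2354 0.1439] exp uv [326. 109.] base [0.4783 0.3265 0.0516] want dia 0.051 delta [-0.0014  0.0911]
centre px 323 102 [207 204 214]
```

View pics/wI.png

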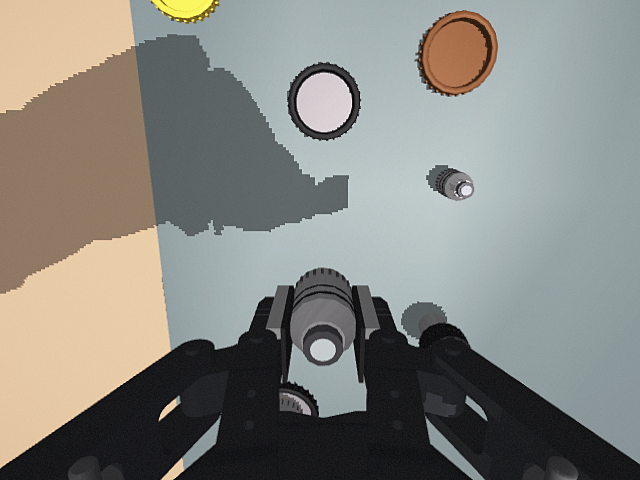

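I shows objective_2 held upright, base_2 at (323,102), and objective_1's lens at (465,190).

Emit:
carry_out(slide=[[0,0.02,0],[-0.001,0.05,0],[-0.002,0.08,-0.01],[-0.002,0.091,-0.03],[-0.002,0.091,-0.06],[-0.002,0.091,-0.09],[-0.002,0.091,-0.108],[-0.002,0.091,-0.114],[-0.002,0.091,-0.116],[-0.002,0.091,-0.116],[-0.002,0.091,-0.117],[-0.002,0.091,-0.117]], roll=[0,0,0,0,0,0,0,0,0,0,0,0], claw=[0.15,0.15,0.15,0.15,0.15,0.15,0.15,0.15,0.15,0.15,0.15,0.15])

```text
time: 27.9
eef_pos: [0.4787, 0.3278, 0.0284]
eef_rot: [-3.139, -0.0, 1.601]
force: [-1.0, 0.1, 6.3]
gripper_width: 0.0252
```

Emit:
carry_out(slide=[[0,0,0],[0,0,0],[0,0,0],[0,0,0],[0,0,0.01],[0,0,0.04],[0,0,0.08],[0,0,0.12],[0,0,0.14],[0,0,0.14]], roll=[0,0,0,0,0,0,0,0,0,0], claw=[0.35,0.45,0.5,0.55,0.55,0.55,0.55,0.55,0.55,0.55])

```text
time: 29.15
eef_pos: [0.4791, 0.328, 0.1695]
eef_rot: [-3.141, -0.001, 1.601]
force: [0.8, 0.1, -0.8]
gripper_width: 0.0469
```

Run:
```python
from m import *
T=np.load('wI.npy');t=tool()
c=cast('wrist',(465.5,190),.04,T);print('o1',c.round(4),'now',t[:3,3].round(4),'delta',(c-t[:2,3]).round(4))
```

```text
o1 [0.5742 0.273 ] now [0.4791 0.328  0.1695] delta [ 0.0951 -0.055 ]
```

Emit:
carry_out(slide=[[0.03,-0.017,0],[0.07,-0.04,0],[0.095,-0.055,-0.01],[0.095,-0.055,-0.04],[0.095,-0.055,-0.08],[0.095,-0.055,-0.115],[0.095,-0.055,-0.137],[0.095,-0.055,-0.146],[0.095,-0.055,-0.146],[0.095,-0.055,-0.146]], roll=[0,0,0,0,0,0,0,0,0,0], claw=[0.5,0.5,0.5,0.5,0.5,0.5,0.5,0.5,0.5,0.5])

```text
time: 30.4
eef_pos: [0.5737, 0.2727, 0.0223]
eef_rot: [-3.139, 0.0, 1.601]
force: [-1.0, 0.5, 0.6]
gripper_width: 0.0425
```

Emit:
carry_out(slide=[[0,0,0],[0,0,0],[0,0,0],[0,0,0],[0,0,0],[0,0,0],[0,0,0.01],[0,0,0.03],[0,0,0.07],[0,0,0.11],[0,0,0.12],[0,0,0.12]], roll=[0,0,0,0,0,0,0,0,0,0,0,0], claw=[0.3,0.15,0.1,0.1,0.1,0.1,0.1,0.1,0.1,0.1,0.1,0.1], newtons=40)

```text
time: 31.9
eef_pos: [0.5734, 0.2725, 0.1418]
eef_rot: [-3.139, 0.0, 1.601]
force: [0.3, 0.7, -1.2]
gripper_width: 0.0181
```

Emit:
carry_out(slide=[[0,-0.03,0],[0,-0.08,0],[0,-0.14,0],[0,-0.2,0],[0,-0.26,0],[0,-0.32,0],[0,-0.38,0],[0.005,-0.44,0],[0.01,-0.5,0],[0.015,-0.56,0],[0.016,-0.6,0],[0.016,-0.63,0]], roll=[0,0,0,0,0,0,0,0,0,0,0,0], claw=[0.1,0.1,0.1,0.1,0.1,0.1,0.1,0.1,0.1,0.1,0.1,0.1])

```text
time: 33.4
eef_pos: [0.5881, -0.3592, 0.1389]
eef_rot: [-3.135, -0.001, 1.6]
force: [0.3, 0.5, -0.3]
gripper_width: 0.0179
```

Emit:
carry_out(slide=[[0,0,0],[0,0,0],[0,0,0]], roll=[0,0,0], claw=[0.1,0.1,0.1])

```text
time: 33.78
eef_pos: [0.5892, -0.3563, 0.1409]
eef_rot: [-3.137, -0.0, 1.602]
force: [-0.1, 1.0, 0.0]
gripper_width: 0.018
```

```bash
python3 -c "
from m import *
look('wJ',(.590,-.273),.042)"
```

```text
wJ tcp [ 0.5892 -0.3563  0.1409] exp uv [327. 114.] base [ 0.5907 -0.2749  0.0425] want dia 0.042 delta [0.0015 0.0814]
centre px 327 117 [213 209 218]
```

View pics/wJ.png

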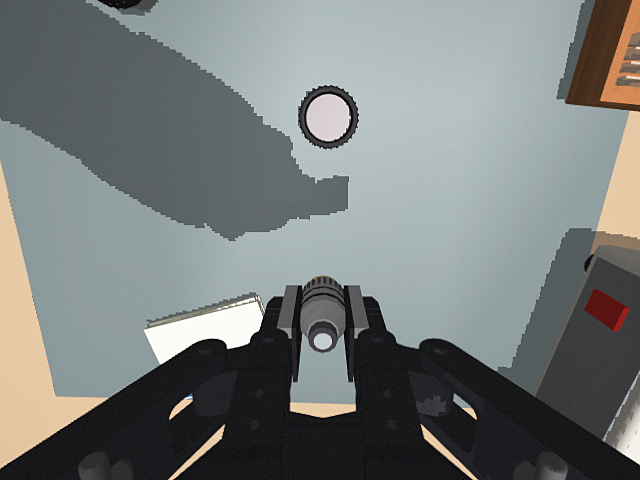

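J shows objective_1 held upright and base_1 at (328,117).

Emit:
carry_out(slide=[[0,0.02,0],[0.001,0.05,0],[0.001,0.073,-0.01],[0.001,0.081,-0.03],[0.001,0.081,-0.06],[0.001,0.081,-0.09],[0.001,0.081,-0.108],[0.001,0.081,-0.114],[0.001,0.081,-0.116],[0.001,0.081,-0.116],[0.001,0.081,-0.117],[0.001,0.081,-0.117]], roll=[0,0,0,0,0,0,0,0,0,0,0,0], claw=[0.1,0.1,0.1,0.1,0.1,0.1,0.1,0.1,0.1,0.1,0.1,0.1])

```text
time: 35.33
eef_pos: [0.5908, -0.2767, 0.0255]
eef_rot: [-3.139, 0.001, 1.601]
force: [-0.5, 0.8, 5.3]
gripper_width: 0.0184
```

Emit:
carry_out(slide=[[0,0,0],[0,0,0],[0,0,0],[0,0,0],[0,0,0.01],[0,0,0.04],[0,0,0.08],[0,0,0.12],[0,0,0.16],[0,-0.05,0.18],[0,-0.1,0.18],[0,-0.1,0.18]], roll=[0,0,0,0,0,0,0,0,0,0,0,0], claw=[0.25,0.35,0.45,0.5,0.5,0.5,0.5,0.5,0.5,0.5,0.5,0.5])

```text
time: 36.83
eef_pos: [0.5897, -0.3798, 0.2048]
eef_rot: [-3.138, 0.002, 1.598]
force: [-0.6, 0.3, -0.8]
gripper_width: 0.0429
```

Run:
```python
from m import *
T=tool();w=vision.camera('wrist')[:,:,::-1];np.save('wK.npy',T);cv2.imwrite('pics/wK.png',w);s=vision.camera('scene')[:,:,::-1];cv2.imwrite('pics/sK.png',s)
pts=dict(b1=(.5907,-.2749),b2=(.4783,.3265),b3=(.4753,-.05),b4=(.4464,.0484))
g=[]
for k,p in pts.items():
    u,v=proj('scene',(*p,.03)).astype(int);print(k,u,v);g.append(cv2.resize(s[v-24:v+24,u-32:u+32],(400,300),interpolation=cv2.INTER_CUBIC))
cv2.imwrite('pics/c3.png',np.vstack([np.hstack(g[:2]),np.hstack(g[2:])]))
print('wrist b1',proj('wrist',(.5907,-.2749,.043),T),proj('wrist',(.5907,-.2749,.01),T))
```

```text
b1 174 283
b2 452 177
b3 281 212
b4 323 192
wrist b1 [326.79489724  85.03488099] [326.41755499  89.05122372]
```

View pics/c3.png

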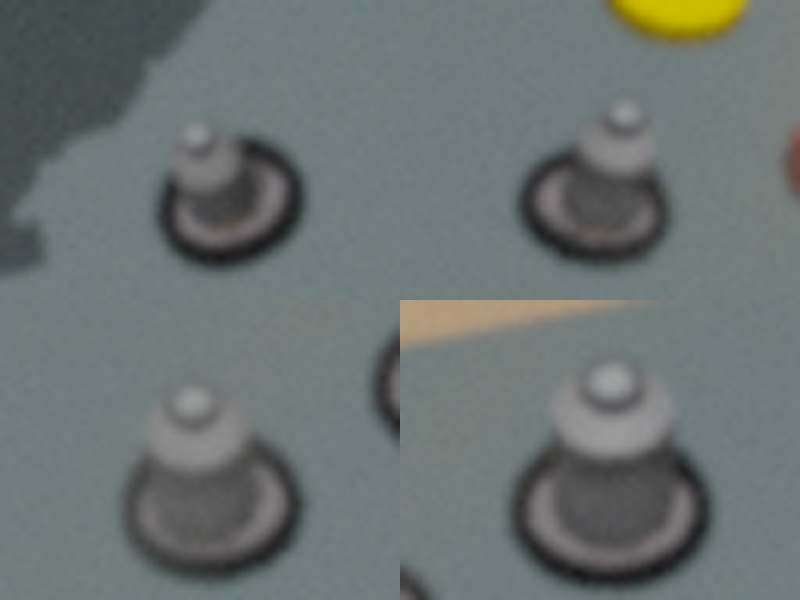

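View pics/sK.png

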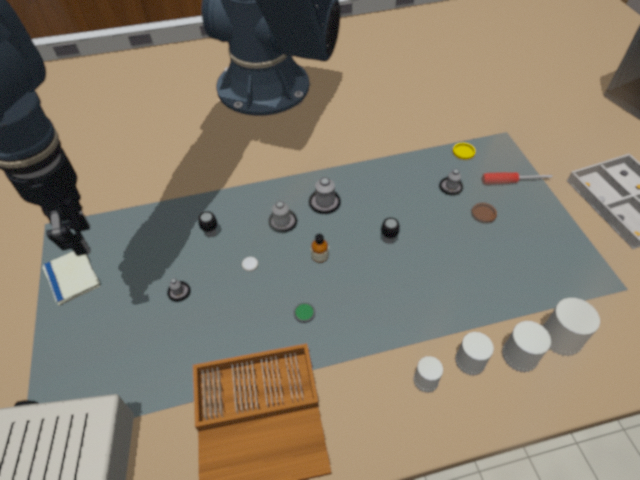

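All four objectives stand centred on the grey floors of their bases, and the eyepieces are still at (207,220) and (390,228). The arm is clear, so I'm handing in.

```bash
python3 -c "
from plant import ticket;print(ticket.hand_in())"
```

```text
the job is handed in; nothing more can be done
None
```

All four objectives stand lens up in the bases of their own size, and I handed the job in after about 37 s of robot time. No verdict was reported.

**Final checks:** The last scene pictures show each objective upright and well inside its rim, on the grey floor. By eye they are centred; I did not measure the offsets after release. Both eyepieces are at the same pixels as at the start, and the arm had withdrawn.

**Floor contact:** Objectives 1 to 3 were pressed onto the floor with about 5–6 N before I let go. Objective_4 showed no clear contact force when last read, then went down 1 mm more before I opened the fingers, with no reading in between. If it dropped at all, it was by about a millimetre.

**What went wrong or disagreed:**
- **Joint limit:** An early move ran into joint 6's limit and left the tool tilted 0.05 rad. I took the tilt out at the edge of the arm's reach, to about 0.004 rad, before the first grasp.
- **Base identity:** My first side-camera estimate took an eyepiece for base_1; the wrist pictures corrected this.
- **Base positions:** Two overview pictures differed by about 4 mm on base_3 and base_4, so I measured every base again from close up before placing.
- **Picture budget:** I viewed 15 pictures, one over the 14 allowed.

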